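# Set out the soldering place

### The arm

A 6-joint arm with a two-finger parallel gripper is mounted at the origin on a cart in front of the work surface, level with it; the furniture and walls round the work are solid. World frame = base frame: x ahead of the robot, y to its left, z up, the work surface at z = 0. Lengths are in m, angles in rad, forces in N, time in s.
With the tool pointing down it reaches from about 0.225 to 0.875 m from the base axis. Payload 3.4 kg.
Tool frame: the origin (TCP) lies between the finger pads; the fingertips stand 11 mm ahead of it and the grasp point (between the pads) lies 8 mm behind it (tips_ahead is the distance from the TCP to the fingertips, in m); z points along the fingers, x is the direction in which the jaws open and shut, and the axes are right-handed (so a half turn about z gives the same grasp; the last joint's range is limited). The gripper opens to 85 mm and grips with 20 to 120 N. Pads are 22 mm wide; open, the fingers measure 114 mm over their backs; the gripper's body (76 mm by 85 mm) begins 54 mm behind the grasp point. The pads swing forward as they close: fully open they stand 13 mm farther back than shut.
Start: joints at [-1.465, 0.276, 1.505, -0, 1.361, -0.121], TCP at [0.129, -0.56, 0.242] pointing down, gripper open.
Joint ranges: [-2.89, 2.89], [-0.75, 2.08], [0.22, 2.7], [-1.18, 4.32], [0.11, 2.71], [-2.7, 2.7]. Speed limits (rad/s): [2.57, 2.57, 3.14, 3.14, 3.14, 3.14].

### API

Orientations are given as a unit quaternion [w, x, y, z].
In Python, from rig import get_state, get_image, sign_off, masks_of, tips_ahead gives the robot as it stands.
- The arm moves only by the tool play_rows, never from a script. Its argument "series" is a list of rows, each an object of numbers: "fingers": the closure, from -1 (fully open) to 1 (shut); "dx", "dy", "dz": the shift along the world's x, y, z in mm; "turn": the turn about the world's z in rad. A call has 1 to 20 rows; each row shifts and turns the pose as measured when the row begins; what a row does not reach is not made up. A row lasts 1/12 s, in which the tool goes at most 41.7 mm and 7.16 degrees, less where a joint would pass 70% of its speed; a pose out of reach is approached as far as the arm can. A call with a gripper value outside its range is refused whole. The fingers move at their own pace and stop on an object; "squeeze" is the grip in N (left out, the last holds). Time passes only in rows, so rows that do not move let the fingers close. It gives the time, the measured TCP pose, the force and the opening at its end, in the units of the state.
- get_state(): the state, without advancing time (a new reading comes with each control period).
- get_image(name): name is "side" or "top"; returns a dict with "pixels" (480x640x3 uint8, red, green, blue), "vfov" (degrees; the focal length in pixels is half the picture's height over the tangent of half this angle, whatever the lens; pixels are square), "cx", "cy" (the principal point, pixels), "dist" ([k1, k2, p1, p2, k3] as OpenCV has them; the pictures are not rectified), "rvec" (rotation vector, rad) and "tvec" (3), from world to camera coordinates, as OpenCV has them. Camera axes: x right, y down, z forward; pixel columns grow to the right and rows downward; lengths in m; the calibration is good to about 2 mm. A picture is of the moment at which its call begins. There is no depth.
- sign_off(): hands the job in, once; it reports no verdict.
Trained networks look in a picture, given as the dict that the camera call returned (one of the last four; its "shot" number tells which), for a name from the list of things; names that differ only in an ending like _2 or _b are one class to them, and where a whole thing is asked for, a point or a joint stands for the part that bears it (a point fixed in the world has none). Each returns a list of dicts, best first, with "p" (0 to 1); they miss things now and then, are a little off and sometimes report something else, mostly with a low value. They report only what shows in the picture. A call takes as long as a camera call.
- masks_of(picture, label): "region" (480x640 bool, what is visible of it) and "xy" ([column, row] in pixels, amid what is visible of it).
The state is a dict: "clock": time; "qpos": joint angles; "qd": joint speeds; "effort": joint torques, N m; "position": TCP position; "ee_rot": TCP orientation; "contact_force": force on the tool from outside, world axes, zero at the start; "moment": the same for the moment, N m; "width": finger opening in m.
Only numpy, scipy, OpenCV 4.12 (cv2) and the standard library are available. Lean on these libraries where they do the work, as an engineer would, in place of code of your own. Each camera call takes 0.05 s, during which the arm holds its last target. There are 200 camera calls.

### The job

Set out the soldering place: stand the transformer midway between the flux cup and the tape roll, its long side parallel to the front edge of the bench, and stand the solder spool straight behind the flux cup (on the side away from the robot) with a clear gap of 40 mm. Put the loupe centrally on top of the spool, wide end up as it stands now, and lay the screwdriver parallel to the front edge of the bench straight in front of the tape roll (on the robot's side), its mid-length in line with the roll's centre, with a clear gap of 40 mm between roll and handle. Leave everything else, the loose solder wick too, where it lies, and let everything stand by itself at the end.

Things in the scene. Friction and masses are not known exactly. Their poses are not given: they have to be found in the camera images.
- flux_cup: flux cup: a round off-white cap with amber filling, 90 mm across, 32 mm high; it is fixed to the bench. Origin: centre of its underside; its axes are always the world's (x away from the robot, y to the robot's left, z up). It may stand on the left or on the right; the tape roll stands on the other side, 285 to 315 mm away across the bench (y) and at most 20 mm nearer or farther (x). 'Behind' means at greater x, 'in front' at smaller x.
- tape_roll: tape roll: a flat ring of beige masking tape, 105 mm outside diameter, 24 mm high, lying flat; it is fixed to the bench. Origin: centre of its underside; its axes are always the world's.
- transformer: transformer: a small dark iron block with yellow winding ends, 30 x 56 x 30 mm (x, y, z in its own frame), standing on its base. Origin: centre of its underside; its long side is its y axis. Either way round will do. Grip it across the 30 mm.
- spool_axis (a point): solder spool: upright spool of solder wire with green flanges, 55 mm diameter, 45 mm high, with a loose thin wire tail that does not collide with anything (with the tail it measures 78 x 103 mm). This point is on the spool's axis, in the plane of its underside; z is the axis. Grip it across the 55 mm round; its yaw does not matter. Its flat top carries the loupe.
- loupe: loupe: a black eye loupe, a short cup 41 mm across at the wide top and narrower below, 26 mm high, standing narrow end down. Origin: centre of its underside. Yaw does not matter.
- driver: screwdriver: 162 mm long, lying along its own x axis, 18 mm high. Origin: mid-length, in the plane of its underside. The orange handle, 19 mm thick, reaches from x = -81 to -3 mm, the thin steel blade (4 mm thick, 9 mm above the bench) points to +x. Grip the handle across (along its y) at about x = -35 mm. Either way round will do at the end.
- wick: bystander: a small flat yellow bobbin of solder wick, 37 x 74 x 9 mm with its tail, lying behind the middle of the work. Origin: underside, where the tail leaves the bobbin; the bobbin, 37 mm across, lies 18 mm from it along its own y. Do not disturb it.

How it is judged:
At the end, for the whole second after the job is handed in: Transformer upright, 132-168 mm across from cup and roll centres, within 20 mm of each in x, parallel within 0.2 rad. Spool axis 112.5 mm behind cup, driver 102.5 mm before roll (each 14 mm, 15 sideways), driver parallel within 0.2. Loupe on spool within 10 mm. All upright, at rest, released (((y of transformer in the frame of flux_cup between 0.132 and 0.168 m and y of transformer in the frame of tape_roll between -0.168 and -0.132 m) or (y of transformer in the frame of flux_cup between -0.168 and -0.132 m and y of transformer in the frame of tape_roll between 0.132 and 0.168 m)) and x of transformer in the frame of flux_cup between -0.02 and 0.02 m and x of transformer in the frame of tape_roll between -0.02 and 0.02 m and angle between the y axis of transformer and the y axis of flux_cup, either way round below 0.2 rad and angle between each of transformer, spool_axis, loupe's own z axis and vertical below 0.1 rad and height (world z) of each of transformer, spool_axis below 0.006 m and x of spool_axis in the frame of flux_cup between 0.0985 and 0.1265 m and y of spool_axis in the frame of flux_cup between -0.015 and 0.015 m and horizontal distance between loupe and spool_axis below 0.01 m and z of loupe in the frame of spool_axis between 0.039 and 0.051 m and x of driver in the frame of tape_roll between -0.1165 and -0.0885 m and y of driver in the frame of tape_roll between -0.015 and 0.015 m and angle between the x axis of driver and the y axis of tape_roll, either way round below 0.2 rad and height (world z) of driver below 0.012 m and linear speed of each of transformer, loupe, driver below 0.02 m/s); the robot touches nothing.
It fails at once if the solder wick is moved by more than 15 mm (distance of wick from where it was at the start of the episode above 0.015 m).
It also fails if it takes over 106 s, if anything falls off the work surface, if the arm or the gripper's body presses on something with over 40 N, if the wrist force passes 120 N, or if a joint passes its speed limit or range.

## Working session

There is one attempt and no reset: what is moved stays moved. The work goes in short steps, Python scripts to look and compute and a tool call to move; the robot and the scene stay as the last step left them, time stands still between calls to the robot, and variables do not carry over. Pictures are saved under pics/ and viewed, about 12 in all and at most 16, crops included, and the job is handed in when it is done.

Besides the shell and the picture viewer there is one more tool, called after "Emit:" in YAML: its name, and indented under it one key for each argument. play_rows: Moves the arm, as the interface text tells. Its arguments: {"type":"object","properties":{"series":{"type":"array"},"squeeze":{"type":"number"}},"required":["series"]}

```bash
mkdir -p pics; ls; cat > h.py <<'E'
import numpy as np, cv2
from rig import *
def K(im):
    f=240/np.tan(np.radians(im["vfov"])/2); return np.array([[f,0,im["cx"]],[0,f,im["cy"]],[0,0,1.]])
def w(im,px,z=0.):
    p=cv2.undistortPoints(np.array(px,float).reshape(-1,1,2),K(im),np.array(im["dist"],float)).reshape(-1,2)
    R=cv2.Rodrigues(np.array(im["rvec"],float))[0]; t=np.array(im["tvec"],float).ravel()
    d=np.c_[p,np.ones(len(p))]@R; c=-R.T@t
    return (c+d*((z-c[2])/d[:,2])[:,None])[:,:2]
def save(im,n): cv2.imwrite("pics/"+n,im["pixels"][:,:,::-1])
def find(im,l,z):
    m=masks_of(im,l)
    if not m: return None
    r=m[0]["region"]; ys,xs=np.nonzero(r); P=w(im,np.c_[xs,ys],z)
    rect=cv2.minAreaRect((P*1000).astype(np.float32))
    return m[0]["p"],len(xs),P.mean(0).round(4),np.array(rect[0]).round(1),np.array(rect[1]).round(1),round(rect[2],1)
E
python3 - <<'E'
from h import *
for n in ("top","side"):
    im=get_image(n); save(im,n+"0.png")
    R=cv2.Rodrigues(np.array(im["rvec"],float))[0]; print(n,-R.T@np.array(im["tvec"]).ravel())
    for l,z in (("flux_cup",.032),("tape_roll",.024),("transformer",.03),("spool_axis",.045),("loupe",.026),("driver",.012),("wick",.009)):
        print(l,find(im,l,z))
s=get_state();print(s["position"],s["ee_rot"],s["width"],s["clock"],tips_ahead)
E
```

```text
pics
top [0.35861203 0.01428678 1.18234996]
flux_cup (0.71, 1045, array([ 0.5599, -0.1251]), array([ 559.9, -125.6]), array([87.3, 88.2]), 63.7)
tape_roll (0.75, 750, array([0.5429, 0.1701]), array([540.9, 170.7]), array([103.7, 101.9]), 1.4)
transformer (0.85, 268, array([ 0.4281, -0.3101]), array([ 428.5, -309.7]), array([55. , 33.4]), 56.3)
spool_axis (0.63, 485, array([0.5917, 0.3108]), array([592.9, 310.1]), array([56.3, 57.7]), 0.8)
loupe (0.82, 252, array([ 0.598 , -0.3214]), array([ 598. , -321.2]), array([40.4, 45.3]), 0.6)
driver (0.82, 334, array([0.396 , 0.3331]), array([420.9, 340.9]), array([153.2,  23.2]), 16.4)
wick (0.59, 188, array([ 0.6827, -0.0122]), array([682.4, -12.1]), array([38.2, 36.4]), 44.8)
side [ 0.25938633 -0.89802422  0.89128513]
flux_cup (0.79, 1546, array([ 0.5555, -0.1411]), array([ 555.6, -141.5]), array([108.4,  88. ]), 72.5)
tape_roll (0.94, 1038, array([0.5378, 0.1528]), array([537.4, 153.9]), array([127.8, 101.5]), 72.5)
transformer (0.57, 550, array([ 0.4226, -0.3273]), array([ 421.9, -328.1]), array([62.2, 34.3]), 53.7)
spool_axis (0.58, 464, array([0.586 , 0.2803]), array([585.4, 279.2]), array([110.7,  49.6]), 75.3)
loupe (0.92, 533, array([ 0.5952, -0.3344]), array([ 596.5, -334.5]), array([55.8, 39.7]), 67.0)
driver (0.75, 174, array([0.3812, 0.3202]), array([383.4, 320.2]), array([74.1, 27.8]), 9.5)
wick (0.76, 195, array([ 0.6809, -0.0209]), array([680.6, -20. ]), array([38.1, 37.6]), 72.4)
[ 0.12929117 -0.56031147  0.24235518] [ 3.71874761e-05  7.82566667e-01 -6.22566788e-01  6.38594202e-05] 0.0855396322179775 0.8 0.011
```

```bash
python3 - <<'E'
import cv2
a=cv2.imread("pics/top0.png"); cv2.imwrite("pics/top0c.png",cv2.resize(a[150:400,80:560],(800,417),interpolation=cv2.INTER_CUBIC))
E
```

```text
(no output)
```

View pics/top0.png

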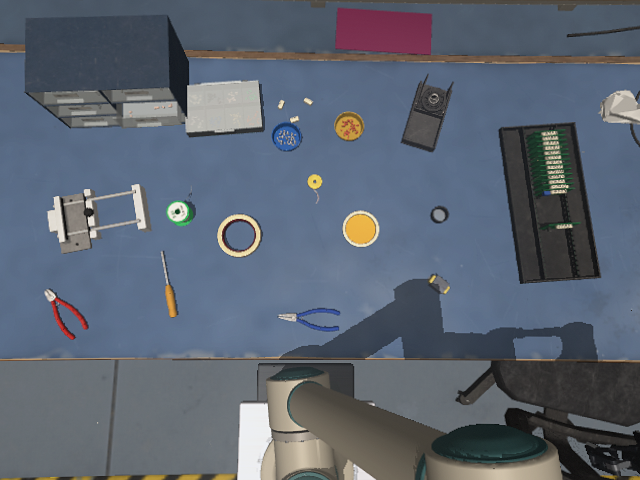

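View pics/side0.png

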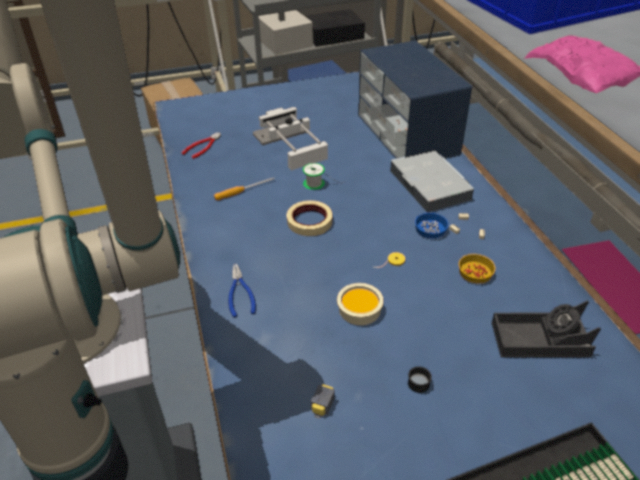

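The top view shows the cup at (361,230), tape roll (240,236), transformer (440,284), loupe (440,214), spool (180,212), wick (315,181), and the driver from handle end (172,317) to tip (163,250). The side view agrees and shows nothing overlapping. Next I'll refine with a silhouette fit.

```bash
cat >> h.py <<'E'
def proj(im,P): return cv2.projectPoints(np.array(P,float),np.array(im["rvec"],float),np.array(im["tvec"],float),K(im),np.array(im["dist"],float))[0].reshape(-1,2)
def cen(px):
    m=cv2.moments(cv2.convexHull(np.array(px,np.float32).reshape(-1,1,2))); return np.array([m["m10"],m["m01"]])/m["m00"]
T=np.linspace(0,2*np.pi,60,endpoint=False)
def cyl(rb,rt,z0,z1): return np.r_[np.c_[rb*np.cos(T),rb*np.sin(T),0*T+z0],np.c_[rt*np.cos(T),rt*np.sin(T),0*T+z1]]
def box(a): 
    c,s=np.cos(a),np.sin(a); return np.array([[c*x-s*y,s*x+c*y,z] for x in(-.015,.015) for y in(-.028,.028) for z in(0,.03)])
M={"flux_cup":cyl(.045,.045,0,.032),"tape_roll":cyl(.0525,.0525,0,.024),"spool_axis":cyl(.0275,.0275,0,.045),"loupe":cyl(.015,.0205,0,.026)}
def fit(im,l,model=None,z=0.):
    m=masks_of(im,l)
    if not m: return None
    r=cv2.morphologyEx(m[0]["region"].astype(np.uint8),cv2.MORPH_OPEN,np.ones((3,3))) if l=="spool_axis" else m[0]["region"]
    ys,xs=np.nonzero(r); c=cen(np.c_[xs,ys]); model=M[l] if model is None else model
    p=w(im,c,z)[0]
    for _ in range(5):
        p=p+w(im,c,z)[0]-w(im,cen(proj(im,model+np.r_[p,z])),z)[0]
    return p.round(4),round(m[0]["p"],2)
E
cat > look.py <<'E'
from h import *
for n in ("top","side"):
    im=get_image(n)
    print(n,*[(l,fit(im,l)) for l in M],sep="\n ")
    f=find(im,"transformer",.02); a=f[5] if f[4][0]<f[4][1] else f[5]-90
    print(" transformer",f,fit(im,"transformer",box(np.radians(a))))
    r=masks_of(im,"driver")
    if r:
        ys,xs=np.nonzero(r[0]["region"]); P=w(im,np.c_[xs,ys],.009)
        v=np.linalg.svd(P-P.mean(0),full_matrices=False)[2][0]; t=(P-P.mean(0))@v
        print(" driver ends",(P.mean(0)+v*t.min()).round(4),(P.mean(0)+v*t.max()).round(4),"ang",np.degrees(np.arctan2(v[1],v[0])).round(1),"mean",P.mean(0).round(4))
    print(" wick",find(im,"wick",.009))
E
python3 look.py
```

```text
top
 ('flux_cup', (array([ 0.5627, -0.1258]), 0.68))
 ('tape_roll', (array([0.5422, 0.1721]), 0.91))
 ('spool_axis', (array([0.5969, 0.3172]), 0.61))
 ('loupe', (array([ 0.5994, -0.3226]), 0.69))
 transformer (0.71, 284, array([ 0.4275, -0.3152]), array([ 427.6, -314.9]), array([55.3, 35.2]), 44.3) (array([ 0.4279, -0.316 ]), 0.71)
 driver ends [0.4672 0.3513] [0.3465 0.3218] ang -166.3 mean [0.3857 0.3314]
 wick (0.6, 168, array([ 0.6835, -0.0123]), array([683.7, -12.2]), array([36.2, 34.6]), 44.7)
side
 ('flux_cup', (array([ 0.5615, -0.1264]), 0.68))
 ('tape_roll', (array([0.542 , 0.1683]), 0.66))
 ('spool_axis', (array([0.5939, 0.3095]), 0.98))
 ('loupe', (array([ 0.5986, -0.3297]), 0.69))
 transformer (0.61, 540, array([ 0.4245, -0.3227]), array([ 423.6, -323.3]), array([63.2, 34.2]), 52.3) (array([ 0.4256, -0.3194]), 0.61)
 driver ends [0.4963 0.3539] [0.345  0.3156] ang -165.8 mean [0.3946 0.3282]
 wick (0.55, 168, array([ 0.68  , -0.0213]), array([680.6, -20.2]), array([38.8, 32.1]), 68.5)
```

View pics/top0c.png

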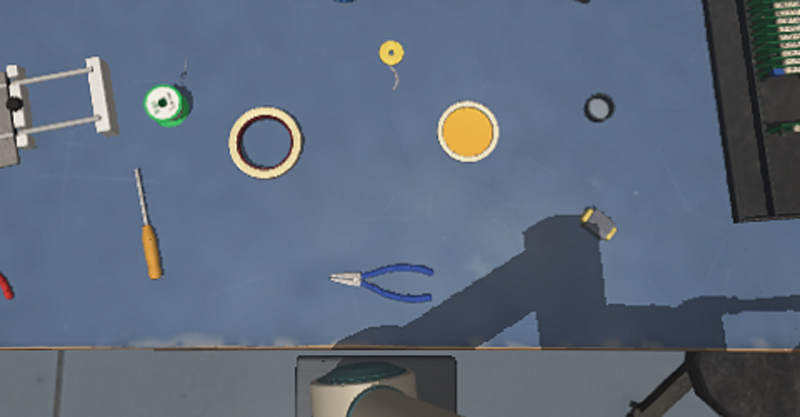

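Emit:
play_rows:
  series:
    - {"dx": 30,"dy": 24,"dz": -10,"turn": 0.065,"fingers": -1}
    - {"dx": 30,"dy": 24,"dz": -10,"turn": 0.065,"fingers": -1}
    - {"dx": 30,"dy": 24,"dz": -10,"turn": 0.065,"fingers": -1}
    - {"dx": 30,"dy": 24,"dz": -10,"turn": 0.065,"fingers": -1}
    - {"dx": 30,"dy": 24,"dz": -10,"turn": 0.065,"fingers": -1}
    - {"dx": 30,"dy": 24,"dz": -10,"turn": 0.065,"fingers": -1}
    - {"dx": 30,"dy": 24,"dz": -10,"turn": 0.065,"fingers": -1}
    - {"dx": 30,"dy": 24,"dz": -10,"turn": 0.065,"fingers": -1}
    - {"dx": 30,"dy": 24,"dz": -10,"turn": 0.065,"fingers": -1}
    - {"dx": 28,"dy": 24,"dz": -10,"turn": 0.06,"fingers": -1}
    - {"fingers": -1}
    - {"fingers": -1}
  squeeze: 40

```text
invalid input at $.series[10]: expected keys fingers, dx, dy, dz, turn
```

Emit:
play_rows:
  series:
    - {"dx": 30,"dy": 24,"dz": -10,"turn": 0.065,"fingers": -1}
    - {"dx": 30,"dy": 24,"dz": -10,"turn": 0.065,"fingers": -1}
    - {"dx": 30,"dy": 24,"dz": -10,"turn": 0.065,"fingers": -1}
    - {"dx": 30,"dy": 24,"dz": -10,"turn": 0.065,"fingers": -1}
    - {"dx": 30,"dy": 24,"dz": -10,"turn": 0.065,"fingers": -1}
    - {"dx": 30,"dy": 24,"dz": -10,"turn": 0.065,"fingers": -1}
    - {"dx": 30,"dy": 24,"dz": -10,"turn": 0.065,"fingers": -1}
    - {"dx": 30,"dy": 24,"dz": -10,"turn": 0.065,"fingers": -1}
    - {"dx": 30,"dy": 24,"dz": -10,"turn": 0.065,"fingers": -1}
    - {"dx": 28,"dy": 24,"dz": -10,"turn": 0.06,"fingers": -1}
    - {"dx": 0,"dy": 0,"dz": 0,"turn": 0,"fingers": -1}
    - {"dx": 0,"dy": 0,"dz": 0,"turn": 0,"fingers": -1}
  squeeze: 40

```text
clock: 2.7
position: [0.4368, -0.3119, 0.1398]
ee_rot: [0.003, 0.944, -0.33, 0.006]
contact_force: [0.3, 0.3, 0.4]
width: 0.0857
```

Emit:
play_rows:
  series:
    - {"dx": -10,"dy": -5,"dz": -30,"turn": -0.03,"fingers": -1}
    - {"dx": 0,"dy": 0,"dz": -30,"turn": 0,"fingers": -1}
    - {"dx": 0,"dy": 0,"dz": -25,"turn": 0,"fingers": -1}
    - {"dx": 0,"dy": 0,"dz": 0,"turn": 0,"fingers": -1}

```text
clock: 3.03
position: [0.4278, -0.3202, 0.0558]
ee_rot: [0.006, 0.938, -0.345, 0.01]
contact_force: [-1.0, -0.1, 0.2]
width: 0.0851
```

```bash
python3 - <<'E'
from h import *
im=get_image("side"); p=proj(im,[[.427,-.3175,.02]])[0]; print(p,get_state()["position"],fit(im,"transformer",box(np.radians(50))))
x,y=p.astype(int); c=im["pixels"][max(0,y-90):y+60,x-100:x+100,::-1]; cv2.imwrite("pics/s1.png",cv2.resize(c,None,fx=3,fy=3,interpolation=cv2.INTER_CUBIC))
E
```

```text
[322.76279717 397.76114365] [ 0.42890567 -0.32136647  0.05781409] (array([ 0.4263, -0.3179]), 0.63)
```

View pics/s1.png

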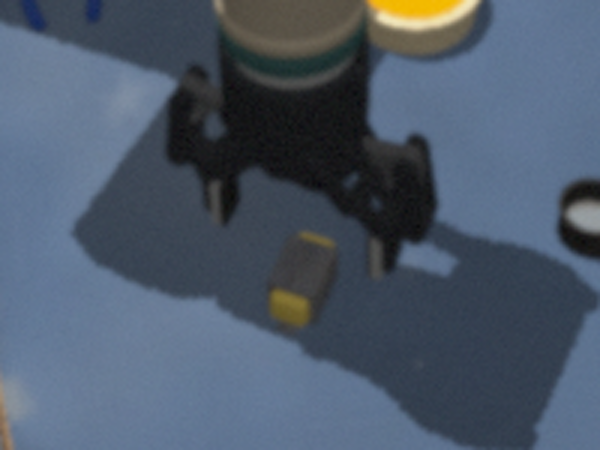

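The crop shows the transformer at about (303,280) between the open fingers (tips near (222,215) and (377,270)), and the jaws are aligned across its short side.

Emit:
play_rows:
  series:
    - {"dx": -1,"dy": 2,"dz": -22,"turn": 0,"fingers": -1}
    - {"dx": 0,"dy": 0,"dz": -16,"turn": 0,"fingers": -1}
    - {"dx": 0,"dy": 0,"dz": -2,"turn": 0,"fingers": 1}
    - {"dx": 0,"dy": 0,"dz": 0,"turn": 0,"fingers": 1}
    - {"dx": 0,"dy": 0,"dz": 0,"turn": 0,"fingers": 1}
    - {"dx": 0,"dy": 0,"dz": 0,"turn": 0,"fingers": 1}
    - {"dx": 0,"dy": 0,"dz": 0,"turn": 0,"fingers": 1}
    - {"dx": 0,"dy": 0,"dz": 0,"turn": 0,"fingers": 1}
    - {"dx": 0,"dy": 0,"dz": 0,"turn": 0,"fingers": 1}
    - {"dx": 0,"dy": 0,"dz": 0,"turn": 0,"fingers": 1}

```text
clock: 3.97
position: [0.4355, -0.3307, 0.0332]
ee_rot: [0.013, 0.937, -0.348, 0.025]
contact_force: [0.5, -0.1, -0.5]
width: 0.0292
```

```bash
cat > crop.py <<'E'
import sys
from h import *
n,cam,X,Y,Z=sys.argv[1],sys.argv[2],*map(float,sys.argv[3:6])
im=get_image(cam); x,y=proj(im,[[X,Y,Z]])[0].astype(int); s=get_state(); print(s["position"],s["ee_rot"],s["width"],s["contact_force"])
y0,x0=max(0,y-75),max(0,x-100); c=im["pixels"][y0:y0+150,x0:x0+200,::-1]; cv2.imwrite("pics/"+n,cv2.resize(c,None,fx=3,fy=3,interpolation=cv2.INTER_CUBIC))
E
python3 crop.py s2.png side .43 -.32 .04
```

```text
[ 0.4354875  -0.33069245  0.03317085] [ 0.0125904   0.93721867 -0.34758418  0.02545354] 0.028849948665622772 [ 0.22017935 -0.72019635 -1.02741064]
```

View pics/s2.png

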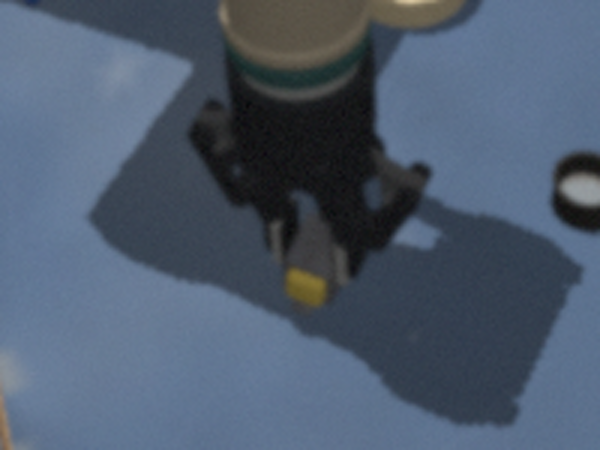

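Emit:
play_rows:
  series:
    - {"dx": 0,"dy": 0,"dz": 0,"turn": 0,"fingers": 1}
    - {"dx": 0,"dy": 0,"dz": 0,"turn": 0,"fingers": 1}
    - {"dx": 0,"dy": 0,"dz": 0,"turn": 0,"fingers": 1}
    - {"dx": 0,"dy": 0,"dz": 0,"turn": 0,"fingers": 1}

```text
clock: 4.35
position: [0.4354, -0.3304, 0.0328]
ee_rot: [0.012, 0.937, -0.347, 0.025]
contact_force: [-0.0, 0.1, -0.7]
width: 0.0288
```

Emit:
play_rows:
  series:
    - {"dx": 0,"dy": 0,"dz": 0,"turn": 0,"fingers": -1}
    - {"dx": 0,"dy": 0,"dz": 0,"turn": 0,"fingers": -1}
    - {"dx": 0,"dy": 0,"dz": 0,"turn": 0,"fingers": -1}
    - {"dx": 0,"dy": 0,"dz": 0,"turn": 0,"fingers": -1}
    - {"dx": 0,"dy": 0,"dz": 0,"turn": 0,"fingers": -1}

```text
clock: 4.77
position: [0.4358, -0.3307, 0.0331]
ee_rot: [0.013, 0.937, -0.347, 0.026]
contact_force: [-1.2, 0.2, -0.2]
width: 0.085
```

Emit:
play_rows:
  series:
    - {"dx": 0,"dy": 0,"dz": -9,"turn": 0,"fingers": -1}
    - {"dx": 0,"dy": 0,"dz": 0,"turn": 0,"fingers": -1}

```text
clock: 4.93
position: [0.4361, -0.331, 0.0238]
ee_rot: [0.013, 0.937, -0.347, 0.026]
contact_force: [-0.3, -0.0, 0.0]
width: 0.0853
```

```bash
python3 crop.py s3.png side .43 -.32 .04; python3 -c "
from h import *
im=get_image('side'); print(fit(im,'transformer',box(np.radians(50))))"
```

```text
[ 0.43654663 -0.33143653  0.02448201] [ 0.01312694  0.93723475 -0.34742602  0.02671829] 0.08542722446352766 [-0.20658536  0.01580483  0.53890128]
(array([ 0.4349, -0.3288]), 0.84)
```

View pics/s3.png

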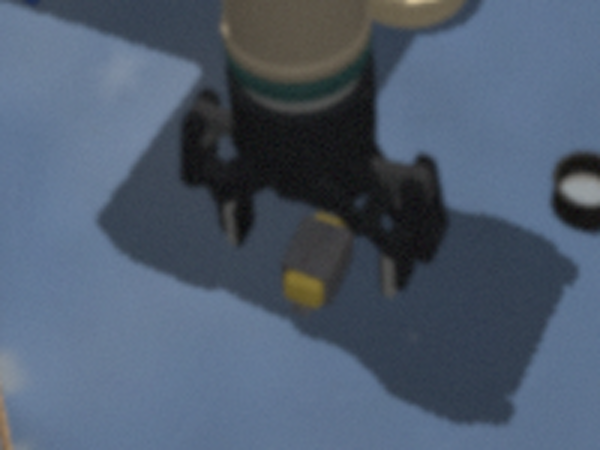

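The block slid with the closing fingers and now sits centred between them, at about (318,262) in the crop. I'll go lower and close in steps.

Emit:
play_rows:
  series:
    - {"dx": 0,"dy": 0,"dz": -8,"turn": 0,"fingers": -1}
    - {"dx": 0,"dy": 0,"dz": 0,"turn": 0,"fingers": -0.2}
    - {"dx": 0,"dy": 0,"dz": 0,"turn": 0,"fingers": 0.1}
    - {"dx": 0,"dy": 0,"dz": 0,"turn": 0,"fingers": 0.2}
    - {"dx": 0,"dy": 0,"dz": 0,"turn": 0,"fingers": 0.3}

```text
clock: 5.5
position: [0.4369, -0.3318, 0.016]
ee_rot: [0.013, 0.937, -0.347, 0.027]
contact_force: [0.4, 0.2, 0.2]
width: 0.0387
```

Emit:
play_rows:
  series:
    - {"dx": 0,"dy": 0,"dz": 0,"turn": 0,"fingers": 0.4}
    - {"dx": 0,"dy": 0,"dz": 0,"turn": 0,"fingers": 1}
    - {"dx": 0,"dy": 0,"dz": 0,"turn": 0,"fingers": 1}
    - {"dx": 0,"dy": 0,"dz": 0,"turn": 0,"fingers": 1}

```text
clock: 5.83
position: [0.4367, -0.3316, 0.016]
ee_rot: [0.013, 0.937, -0.347, 0.027]
contact_force: [0.0, 0.4, -0.6]
width: 0.0291
```

Emit:
play_rows:
  series:
    - {"dx": 0,"dy": 0,"dz": 25,"turn": 0,"fingers": 1}
    - {"dx": 0,"dy": 0,"dz": 30,"turn": 0,"fingers": 1}
    - {"dx": 0,"dy": 0,"dz": 30,"turn": 0,"fingers": 1}
    - {"dx": 9,"dy": 28,"dz": 0,"turn": 0.059,"fingers": 1}
    - {"dx": 9,"dy": 28,"dz": 0,"turn": 0.059,"fingers": 1}
    - {"dx": 9,"dy": 28,"dz": 0,"turn": 0.059,"fingers": 1}
    - {"dx": 9,"dy": 28,"dz": 0,"turn": 0.059,"fingers": 1}
    - {"dx": 9,"dy": 28,"dz": 0,"turn": 0.059,"fingers": 1}
    - {"dx": 9,"dy": 28,"dz": 0,"turn": 0.059,"fingers": 1}
    - {"dx": 9,"dy": 28,"dz": 0,"turn": 0.059,"fingers": 1}
    - {"dx": 9,"dy": 28,"dz": 0,"turn": 0.059,"fingers": 1}
    - {"dx": 9,"dy": 28,"dz": 0,"turn": 0.059,"fingers": 1}
    - {"dx": 9,"dy": 28,"dz": 0,"turn": 0.059,"fingers": 1}
    - {"dx": 9,"dy": 28,"dz": 0,"turn": 0.059,"fingers": 1}
    - {"dx": 9,"dy": 26,"dz": 0,"turn": 0.059,"fingers": 1}
    - {"dx": 0,"dy": 0,"dz": 0,"turn": 0,"fingers": 1}
    - {"dx": 0,"dy": 0,"dz": 0,"turn": 0,"fingers": 1}

```text
clock: 7.25
position: [0.547, 0.0171, 0.1051]
ee_rot: [0.003, 0.999, 0.015, 0.033]
contact_force: [0.4, -0.3, -2.0]
width: 0.0292
```

Emit:
play_rows:
  series:
    - {"dx": 4,"dy": 4,"dz": -25,"turn": -0.03,"fingers": 1}
    - {"dx": 0,"dy": 0,"dz": -25,"turn": 0,"fingers": 1}
    - {"dx": 0,"dy": 0,"dz": -20,"turn": 0,"fingers": 1}
    - {"dx": 0,"dy": 0,"dz": 0,"turn": 0,"fingers": 1}
    - {"dx": 0,"dy": 0,"dz": 0,"turn": 0,"fingers": 1}

```text
clock: 7.67
position: [0.5518, 0.0187, 0.0347]
ee_rot: [0.005, 0.999, -0.003, 0.035]
contact_force: [-0.2, -0.6, -0.0]
width: 0.0293
```

Emit:
play_rows:
  series:
    - {"dx": 0,"dy": 2,"dz": -10,"turn": 0,"fingers": 1}
    - {"dx": 0,"dy": 0,"dz": -6,"turn": 0,"fingers": 1}
    - {"dx": 0,"dy": 0,"dz": -2,"turn": 0,"fingers": 1}
    - {"dx": 0,"dy": 0,"dz": 0,"turn": 0,"fingers": 1}

```text
clock: 8.0
position: [0.5533, 0.0188, 0.018]
ee_rot: [0.005, 0.999, -0.004, 0.037]
contact_force: [-0.9, -0.6, -1.2]
width: 0.0291
```

Emit:
play_rows:
  series:
    - {"dx": 0,"dy": 0,"dz": -1,"turn": 0,"fingers": 0.2}
    - {"dx": 0,"dy": 0,"dz": 0,"turn": 0,"fingers": 0}
    - {"dx": 0,"dy": 0,"dz": 0,"turn": 0,"fingers": -0.4}
    - {"dx": 0,"dy": 0,"dz": 0,"turn": 0,"fingers": -1}
    - {"dx": 0,"dy": 0,"dz": 0,"turn": 0,"fingers": -1}
    - {"dx": 0,"dy": 0,"dz": 20,"turn": 0,"fingers": -1}
    - {"dx": 0,"dy": 0,"dz": 30,"turn": 0,"fingers": -1}
    - {"dx": 0,"dy": 0,"dz": 30,"turn": 0,"fingers": -1}
    - {"dx": 0,"dy": 0,"dz": 30,"turn": 0,"fingers": -1}
    - {"dx": 0,"dy": 0,"dz": 0,"turn": 0,"fingers": -1}

```text
clock: 8.83
position: [0.5535, 0.0189, 0.1325]
ee_rot: [0.005, 0.999, -0.004, 0.037]
contact_force: [1.3, 0.1, 0.3]
width: 0.0857
```

```bash
python3 - <<'E'
from h import *
im=get_image("side"); print(find(im,"transformer",.02),fit(im,"transformer",box(0)))
im=get_image("top"); print(fit(im,"spool_axis"),find(im,"spool_axis",.045)); save(im,"t2.png")
print(get_state()["qpos"],get_state()["ee_rot"])
E
```

```text
(0.76, 280, array([0.551 , 0.0134]), array([550.4,  12.5]), array([69.5, 29.9]), 72.8) (array([0.5524, 0.0189]), 0.76)
(array([0.5965, 0.3161]), 0.62) (0.62, 547, array([0.5922, 0.311 ]), array([591.8, 311.4]), array([67.9, 55.1]), 45.9)
[-0.08945705  0.30091766  1.78615287 -0.00420913  0.99412467 -0.07899033] [ 0.00433174  0.99953388 -0.00413726  0.02993578]
```

Emit:
play_rows:
  series:
    - {"dx": 5,"dy": 36,"dz": 0,"turn": 0,"fingers": -1}
    - {"dx": 5,"dy": 36,"dz": 0,"turn": 0,"fingers": -1}
    - {"dx": 5,"dy": 36,"dz": 0,"turn": 0,"fingers": -1}
    - {"dx": 5,"dy": 36,"dz": 0,"turn": 0,"fingers": -1}
    - {"dx": 5,"dy": 36,"dz": 0,"turn": 0,"fingers": -1}
    - {"dx": 5,"dy": 36,"dz": 0,"turn": 0,"fingers": -1}
    - {"dx": 5,"dy": 36,"dz": 0,"turn": 0,"fingers": -1}
    - {"dx": 5,"dy": 36,"dz": 0,"turn": 0,"fingers": -1}
    - {"dx": 0,"dy": 0,"dz": 0,"turn": 0,"fingers": -1}
    - {"dx": 0,"dy": 0,"dz": 0,"turn": 0,"fingers": -1}

```text
clock: 9.97
position: [0.5819, 0.3171, 0.1078]
ee_rot: [0.008, 1.0, -0.007, 0.017]
contact_force: [-0.4, -0.6, 0.2]
width: 0.0851
```

Emit:
play_rows:
  series:
    - {"dx": 13,"dy": -4,"dz": -20,"turn": 0,"fingers": -1}
    - {"dx": 0,"dy": 0,"dz": -15,"turn": 0,"fingers": -1}
    - {"dx": 0,"dy": 0,"dz": 0,"turn": 0,"fingers": -1}

```text
clock: 10.22
position: [0.5934, 0.3124, 0.0689]
ee_rot: [0.009, 1.0, -0.006, 0.015]
contact_force: [-0.8, 0.2, -1.0]
width: 0.0855
```

```bash
python3 crop.py s4.png side .595 .313 .04;  python3 -c "
from h import *
im=get_image('side'); print(fit(im,'spool_axis'))"
```

```text
[0.59410486 0.31215785 0.06992682] [ 0.00903551  0.99981201 -0.0062713   0.01596783] 0.08564636969685467 [-0.88260403 -0.32218932 -0.29441429]
(array([0.5932, 0.311 ]), 0.7)
```

View pics/s4.png

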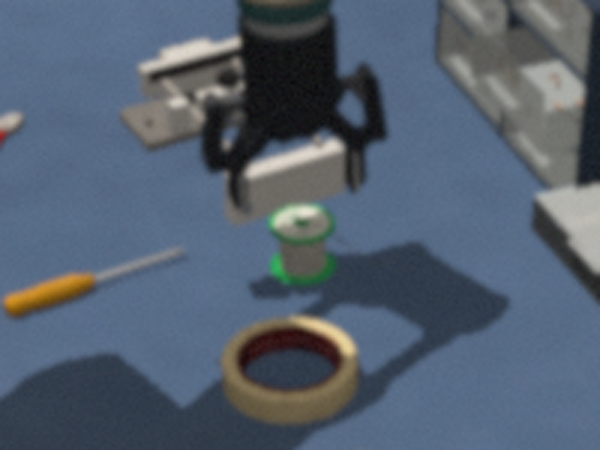

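The spool at (302,240) in the crop sits midway between the fingers at 240 and 355, and the vise is clear behind it.

Emit:
play_rows:
  series:
    - {"dx": 0,"dy": 0,"dz": -25,"turn": 0,"fingers": -1}
    - {"dx": 0,"dy": 0,"dz": -20,"turn": 0,"fingers": -1}
    - {"dx": 0,"dy": 0,"dz": -7,"turn": 0,"fingers": -1}
    - {"dx": 0,"dy": 0,"dz": 0,"turn": 0,"fingers": -0.6}
    - {"dx": 0,"dy": 0,"dz": 0,"turn": 0,"fingers": -0.4}
    - {"dx": 0,"dy": 0,"dz": 0,"turn": 0,"fingers": -0.3}
    - {"dx": 0,"dy": 0,"dz": 0,"turn": 0,"fingers": -0.2}
    - {"dx": 0,"dy": 0,"dz": 0,"turn": 0,"fingers": 1}
    - {"dx": 0,"dy": 0,"dz": 0,"turn": 0,"fingers": 1}
    - {"dx": 0,"dy": 0,"dz": 0,"turn": 0,"fingers": 1}

```text
clock: 11.2
position: [0.6002, 0.3123, 0.0298]
ee_rot: [0.005, 1.0, -0.008, 0.025]
contact_force: [0.9, 0.9, -1.8]
width: 0.0542
```

Emit:
play_rows:
  series:
    - {"dx": 0,"dy": 0,"dz": 0,"turn": 0,"fingers": -1}
    - {"dx": 0,"dy": 0,"dz": 0,"turn": 0,"fingers": -1}
    - {"dx": 0,"dy": 0,"dz": 0,"turn": 0,"fingers": -1}
    - {"dx": 0,"dy": 0,"dz": -10,"turn": 0,"fingers": -1}
    - {"dx": 0,"dy": 0,"dz": -2,"turn": 0,"fingers": -1}
    - {"dx": 0,"dy": 0,"dz": 0,"turn": 0,"fingers": -1}

```text
clock: 11.7
position: [0.6025, 0.3133, 0.0192]
ee_rot: [0.004, 1.0, -0.008, 0.028]
contact_force: [-0.5, 0.2, 0.3]
width: 0.0856
```

Emit:
play_rows:
  series:
    - {"dx": 0,"dy": 0,"dz": 0,"turn": 0,"fingers": -0.5}
    - {"dx": 0,"dy": 0,"dz": 0,"turn": 0,"fingers": -0.35}
    - {"dx": 0,"dy": 0,"dz": 0,"turn": 0,"fingers": -0.25}
    - {"dx": 0,"dy": 0,"dz": 0,"turn": 0,"fingers": -0.2}
    - {"dx": 0,"dy": 0,"dz": 0,"turn": 0,"fingers": 1}
    - {"dx": 0,"dy": 0,"dz": 0,"turn": 0,"fingers": 1}
    - {"dx": 0,"dy": 0,"dz": 0,"turn": 0,"fingers": 1}

```text
clock: 12.28
position: [0.6017, 0.3131, 0.0189]
ee_rot: [0.004, 1.0, -0.008, 0.027]
contact_force: [-0.0, 0.2, -0.4]
width: 0.0543
```

Emit:
play_rows:
  series:
    - {"dx": 0,"dy": 0,"dz": 25,"turn": 0,"fingers": 1}
    - {"dx": 0,"dy": 0,"dz": 35,"turn": 0,"fingers": 1}
    - {"dx": 0,"dy": 0,"dz": 35,"turn": 0,"fingers": 1}
    - {"dx": 5,"dy": -30,"dz": 2,"turn": -0.057,"fingers": 1}
    - {"dx": 5,"dy": -30,"dz": 2,"turn": -0.057,"fingers": 1}
    - {"dx": 5,"dy": -30,"dz": 2,"turn": -0.057,"fingers": 1}
    - {"dx": 5,"dy": -30,"dz": 2,"turn": -0.057,"fingers": 1}
    - {"dx": 5,"dy": -30,"dz": 2,"turn": -0.057,"fingers": 1}
    - {"dx": 5,"dy": -30,"dz": 2,"turn": -0.057,"fingers": 1}
    - {"dx": 5,"dy": -30,"dz": 2,"turn": -0.057,"fingers": 1}
    - {"dx": 5,"dy": -30,"dz": 2,"turn": -0.057,"fingers": 1}
    - {"dx": 5,"dy": -30,"dz": 2,"turn": -0.057,"fingers": 1}
    - {"dx": 5,"dy": -30,"dz": 2,"turn": -0.057,"fingers": 1}
    - {"dx": 5,"dy": -30,"dz": 2,"turn": -0.057,"fingers": 1}
    - {"dx": 5,"dy": -30,"dz": 2,"turn": -0.057,"fingers": 1}
    - {"dx": 5,"dy": -30,"dz": 2,"turn": -0.057,"fingers": 1}
    - {"dx": 5,"dy": -30,"dz": 2,"turn": -0.057,"fingers": 1}
    - {"dx": 0,"dy": 0,"dz": 0,"turn": 0,"fingers": 1}
    - {"dx": 0,"dy": 0,"dz": 0,"turn": 0,"fingers": 1}

```text
clock: 13.87
position: [0.6616, -0.127, 0.133]
ee_rot: [0.015, 0.911, -0.412, 0.012]
contact_force: [-0.6, 1.6, -3.0]
width: 0.0545
```

Emit:
play_rows:
  series:
    - {"dx": 13,"dy": 1,"dz": -30,"turn": 0,"fingers": 1}
    - {"dx": 0,"dy": 0,"dz": -35,"turn": 0,"fingers": 1}
    - {"dx": 0,"dy": 0,"dz": -25,"turn": 0,"fingers": 1}
    - {"dx": 0,"dy": 0,"dz": 0,"turn": 0,"fingers": 1}
    - {"dx": 0,"dy": 0,"dz": 0,"turn": 0,"fingers": 1}

```text
clock: 14.28
position: [0.6746, -0.1247, 0.0405]
ee_rot: [0.014, 0.911, -0.412, 0.013]
contact_force: [0.8, 0.1, -2.4]
width: 0.0545
```

```bash
python3 - <<'E'
from h import *
z=get_state()["position"]; print(z)
for n in("side","top"):
    im=get_image(n); print(fit(im,"spool_axis",z=z[2]-.019),fit(im,"flux_cup"))
E
```

```text
[ 0.67464088 -0.1247131   0.04050098]
(array([ 0.671 , -0.1251]), 0.64) (array([ 0.5616, -0.1272]), 0.62)
None (array([0.5538, 0.0261]), 0.36)
```

Emit:
play_rows:
  series:
    - {"dx": 1,"dy": -1,"dz": -13,"turn": 0,"fingers": 1}
    - {"dx": 0,"dy": 0,"dz": -6,"turn": 0,"fingers": 1}
    - {"dx": 0,"dy": 0,"dz": -2,"turn": 0,"fingers": 1}
    - {"dx": 0,"dy": 0,"dz": 0,"turn": 0,"fingers": 1}

```text
clock: 14.92
position: [0.6795, -0.1274, 0.0241]
ee_rot: [0.013, 0.911, -0.412, 0.019]
contact_force: [-0.5, -0.0, -2.8]
width: 0.0546
```

Emit:
play_rows:
  series:
    - {"dx": 0,"dy": 0,"dz": 0,"turn": 0,"fingers": -0.35}
    - {"dx": 0,"dy": 0,"dz": 0,"turn": 0,"fingers": -0.5}
    - {"dx": 0,"dy": 0,"dz": 0,"turn": 0,"fingers": -1}
    - {"dx": 0,"dy": 0,"dz": 0,"turn": 0,"fingers": -1}
    - {"dx": 0,"dy": 0,"dz": 25,"turn": 0,"fingers": -1}
    - {"dx": 0,"dy": 0,"dz": 30,"turn": 0,"fingers": -1}
    - {"dx": 0,"dy": 0,"dz": 30,"turn": 0,"fingers": -1}
    - {"dx": 0,"dy": 0,"dz": 30,"turn": 0,"fingers": -1}
    - {"dx": 0,"dy": 0,"dz": 0,"turn": 0,"fingers": -1}

```text
clock: 15.67
position: [0.6798, -0.1278, 0.1448]
ee_rot: [0.013, 0.911, -0.412, 0.02]
contact_force: [0.3, 0.4, 0.5]
width: 0.0856
```

Emit:
play_rows:
  series:
    - {"dx": -13,"dy": -33,"dz": 0,"turn": 0,"fingers": -1}
    - {"dx": -13,"dy": -33,"dz": 0,"turn": 0,"fingers": -1}
    - {"dx": -13,"dy": -33,"dz": 0,"turn": 0,"fingers": -1}
    - {"dx": -13,"dy": -33,"dz": 0,"turn": 0,"fingers": -1}
    - {"dx": -13,"dy": -33,"dz": 0,"turn": 0,"fingers": -1}
    - {"dx": -13,"dy": -33,"dz": 0,"turn": 0,"fingers": -1}
    - {"dx": 0,"dy": 0,"dz": 0,"turn": 0,"fingers": -1}
    - {"dx": 0,"dy": 0,"dz": 0,"turn": 0,"fingers": -1}

```text
clock: 16.33
position: [0.6023, -0.3329, 0.1528]
ee_rot: [0.013, 0.912, -0.409, 0.029]
contact_force: [-0.1, -0.7, 0.2]
width: 0.0855
```

```bash
python3 look.py; python3 crop.py s5.png side .60 -.2 .04
```

```text
top
 ('flux_cup', (array([ 0.5628, -0.1269]), 0.82))
 ('tape_roll', (array([0.5426, 0.173 ]), 0.69))
 ('spool_axis', None)
 ('loupe', (array([ 0.5999, -0.3167]), 0.7))
 transformer (0.81, 265, array([0.5524, 0.025 ]), array([552.6,  24.7]), array([29.9, 54.1]), 0.6) (array([0.5531, 0.0249]), 0.81)
 driver ends [0.4261 0.3399] [0.3469 0.3228] ang -167.8 mean [0.3846 0.331 ]
 wick (0.5, 169, array([ 0.6835, -0.0119]), array([683.7, -12.2]), array([36.3, 34.6]), 44.8)
side
 ('flux_cup', (array([ 0.5612, -0.127 ]), 0.87))
 ('tape_roll', (array([0.5423, 0.1678]), 0.58))
 ('spool_axis', (array([ 0.6631, -0.1615]), 0.67))
 ('loupe', (array([ 0.5982, -0.3298]), 0.76))
 transformer (0.84, 301, array([0.5517, 0.014 ]), array([551.9,  13.7]), array([72.8, 32. ]), 72.8) (array([0.5534, 0.0195]), 0.84)
 driver ends [0.464  0.3451] [0.3467 0.3158] ang -166.0 mean [0.3904 0.3267]
 wick (0.57, 195, array([ 0.6838, -0.0184]), array([683.9, -17.8]), array([39.7, 36.5]), 68.5)
[ 0.60293761 -0.33139994  0.15264596] [ 0.01321548  0.91240811 -0.40806213  0.02867201] 0.08518573993176635 [-0.08714447 -1.13750763  0.34866054]
```

View pics/s5.png

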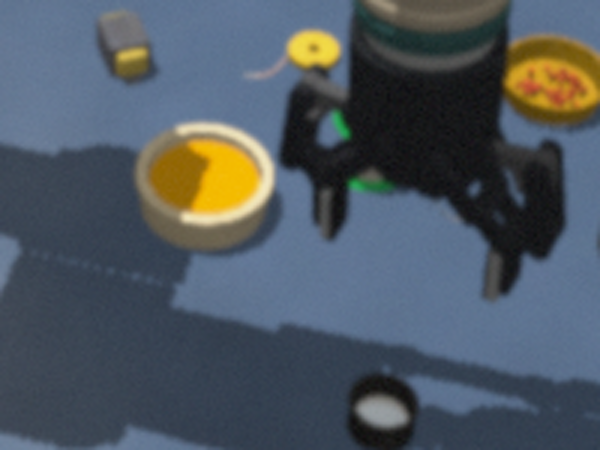

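Emit:
play_rows:
  series:
    - {"dx": -4,"dy": 6,"dz": -35,"turn": 0,"fingers": -1}
    - {"dx": 0,"dy": 0,"dz": -35,"turn": 0,"fingers": -1}
    - {"dx": 0,"dy": 0,"dz": -25,"turn": 0,"fingers": -1}
    - {"dx": 0,"dy": 0,"dz": 0,"turn": 0,"fingers": -1}
    - {"dx": 0,"dy": 0,"dz": 0,"turn": 0,"fingers": -1}

```text
clock: 17.7
position: [0.6007, -0.327, 0.0586]
ee_rot: [0.014, 0.912, -0.408, 0.033]
contact_force: [-0.8, 0.7, 0.7]
width: 0.0855
```

Emit:
play_rows:
  series:
    - {"dx": -2,"dy": 1,"dz": -20,"turn": 0,"fingers": -1}
    - {"dx": 0,"dy": 0,"dz": -15,"turn": 0,"fingers": -1}
    - {"dx": 0,"dy": 0,"dz": -7,"turn": 0,"fingers": -1}
    - {"dx": 0,"dy": 0,"dz": 0,"turn": 0,"fingers": -1}
    - {"dx": 0,"dy": 0,"dz": 0,"turn": 0,"fingers": -1}

```text
clock: 18.12
position: [0.6033, -0.3295, 0.0233]
ee_rot: [0.015, 0.912, -0.408, 0.039]
contact_force: [0.2, -0.2, 0.0]
width: 0.0856
```

Emit:
play_rows:
  series:
    - {"dx": -4,"dy": 3,"dz": -6,"turn": 0,"fingers": -1}
    - {"dx": 0,"dy": 0,"dz": 0,"turn": 0,"fingers": -0.4}
    - {"dx": 0,"dy": 0,"dz": 0,"turn": 0,"fingers": -0.1}
    - {"dx": 0,"dy": 0,"dz": 0,"turn": 0,"fingers": 0}
    - {"dx": 0,"dy": 0,"dz": 0,"turn": 0,"fingers": 0.1}
    - {"dx": 0,"dy": 0,"dz": 0,"turn": 0,"fingers": 0.2}
    - {"dx": 0,"dy": 0,"dz": 0,"turn": 0,"fingers": 0.4}
    - {"dx": 0,"dy": 0,"dz": 0,"turn": 0,"fingers": 0.4}
  squeeze: 25

```text
clock: 18.78
position: [0.6019, -0.3281, 0.023]
ee_rot: [0.016, 0.912, -0.408, 0.044]
contact_force: [-1.4, 0.1, -0.6]
width: 0.0396
```

```bash
python3 crop.py s6.png side .60 -.326 .04
```

```text
[ 0.60187856 -0.32806151  0.02293721] [ 0.01591293  0.91161509 -0.40838378  0.04390203] 0.03987860406643153 [-0.62030017 -0.35940719 -0.57691341]
```

View pics/s6.png

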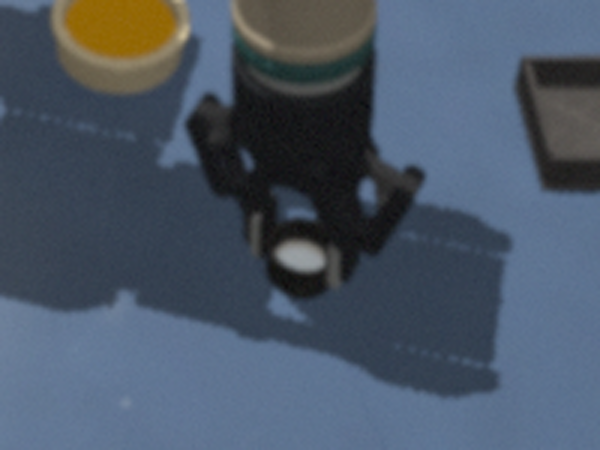

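The loupe at (298,260) is held between the pads, opening 40 mm. Lifting it now.

Emit:
play_rows:
  series:
    - {"dx": 0,"dy": 0,"dz": 15,"turn": 0,"fingers": 0.6}
    - {"dx": 0,"dy": 0,"dz": 30,"turn": 0,"fingers": 0.6}
    - {"dx": 0,"dy": 0,"dz": 35,"turn": 0,"fingers": 0.6}
    - {"dx": 0,"dy": 0,"dz": 35,"turn": 0,"fingers": 0.6}
    - {"dx": 0,"dy": 0,"dz": 0,"turn": 0,"fingers": 0.6}

```text
clock: 19.25
position: [0.5988, -0.3261, 0.1374]
ee_rot: [0.015, 0.912, -0.409, 0.039]
contact_force: [1.4, -0.6, 1.5]
width: 0.0397
```

```bash
python3 - <<'E'
from h import *
s=get_state();z=s["position"]; print(z,s["ee_rot"],s["width"],s["qpos"])
im=get_image("side"); print(fit(im,"loupe",z=z[2]-.023),[fit(im,"spool_axis")])
x,y=proj(im,[[.64,-.2,.05]])[0].astype(int);c=im["pixels"][y-110:y+80,x-140:x+120,::-1]; cv2.imwrite("pics/s7.png",cv2.resize(c,None,fx=3,fy=3,interpolation=cv2.INTER_CUBIC)); print(x-140,y-110)
E
```

```text
[ 0.5987814 -0.3261401  0.1374396] [ 0.0150299   0.9118086  -0.40850525  0.03876396] 0.039666621314678706 [-0.59215108  0.46181886  1.48499832 -0.0183017   1.11329948  0.25767011]
(array([ 0.5953, -0.3292]), 0.77) [None]
273 199
```

View pics/s7.png

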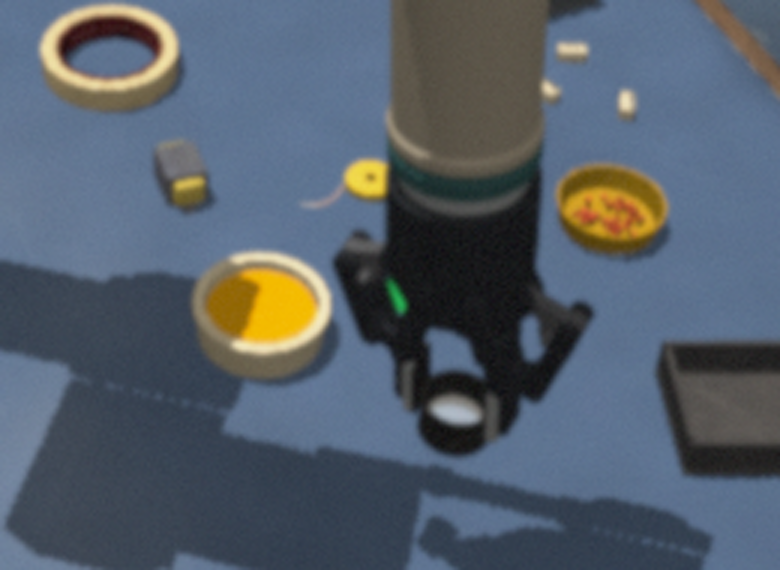

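Emit:
play_rows:
  series:
    - {"dx": -35,"dy": 0,"dz": 5,"turn": 0,"fingers": 0.6}
    - {"dx": -35,"dy": 0,"dz": 5,"turn": 0,"fingers": 0.6}
    - {"dx": -35,"dy": 0,"dz": 5,"turn": 0,"fingers": 0.6}
    - {"dx": -35,"dy": 0,"dz": 5,"turn": 0,"fingers": 0.6}
    - {"dx": -35,"dy": 0,"dz": 5,"turn": 0,"fingers": 0.6}
    - {"dx": 0,"dy": 0,"dz": 0,"turn": 0,"fingers": 0.6}

```text
clock: 19.9
position: [0.4097, -0.3167, 0.1417]
ee_rot: [0.01, 0.913, -0.406, 0.021]
contact_force: [0.0, 1.0, 0.4]
width: 0.04
```

```bash
python3 - <<'E'
from h import *
s=get_state();z=s["position"]; print(z,s["ee_rot"],s["width"])
for n in ("top","side"):
    im=get_image(n); print(n,fit(im,"spool_axis"),find(im,"spool_axis",.045),fit(im,"flux_cup"),fit(im,"loupe",z=z[2]-.023)); save(im,n+"8.png")
E
```

```text
[ 0.40969882 -0.31673626  0.14169163] [ 0.01028442  0.91337743 -0.40643439  0.0211419 ] 0.039991030656491275
top (array([ 0.68  , -0.1239]), 0.58) (0.58, 467, array([ 0.6745, -0.1217]), array([ 674.6, -122.5]), array([60.7, 56.9]), 0.7) (array([ 0.5618, -0.1268]), 0.72) None
side (array([ 0.6802, -0.1269]), 0.89) (0.89, 852, array([ 0.6696, -0.1464]), array([ 670.9, -146.8]), array([98.3, 55.3]), 65.1) (array([ 0.5614, -0.1257]), 0.59) (array([ 0.4124, -0.3223]), 0.69)
```

Emit:
play_rows:
  series:
    - {"dx": 29,"dy": 21,"dz": 1,"turn": 0,"fingers": 0.6}
    - {"dx": 29,"dy": 21,"dz": 1,"turn": 0,"fingers": 0.6}
    - {"dx": 29,"dy": 21,"dz": 1,"turn": 0,"fingers": 0.6}
    - {"dx": 29,"dy": 21,"dz": 1,"turn": 0,"fingers": 0.6}
    - {"dx": 29,"dy": 21,"dz": 1,"turn": 0,"fingers": 0.6}
    - {"dx": 29,"dy": 21,"dz": 1,"turn": 0,"fingers": 0.6}
    - {"dx": 29,"dy": 21,"dz": 1,"turn": 0,"fingers": 0.6}
    - {"dx": 29,"dy": 21,"dz": 1,"turn": 0,"fingers": 0.6}
    - {"dx": 29,"dy": 21,"dz": 1,"turn": 0,"fingers": 0.6}
    - {"dx": 0,"dy": 0,"dz": 0,"turn": 0,"fingers": 0.6}
    - {"dx": 0,"dy": 0,"dz": 0,"turn": 0,"fingers": 0.6}

```text
clock: 21.32
position: [0.6939, -0.118, 0.1498]
ee_rot: [0.011, 0.914, -0.405, 0.027]
contact_force: [-0.9, -0.4, -0.7]
width: 0.0399
```

Emit:
play_rows:
  series:
    - {"dx": -13,"dy": -8,"dz": -30,"turn": 0,"fingers": 0.6}
    - {"dx": 0,"dy": 0,"dz": -28,"turn": 0,"fingers": 0.6}
    - {"dx": 0,"dy": 0,"dz": 0,"turn": 0,"fingers": 0.6}
    - {"dx": 0,"dy": 0,"dz": 0,"turn": 0,"fingers": 0.6}

```text
clock: 21.65
position: [0.6812, -0.1259, 0.0913]
ee_rot: [0.011, 0.914, -0.404, 0.028]
contact_force: [-0.3, 0.5, 0.4]
width: 0.0398
```

```bash
cat > ls.py <<'E'
from h import *
import sys
s=get_state();z=s["position"]; print(z,s["ee_rot"],s["width"])
im=get_image("side"); print(fit(im,"spool_axis"),fit(im,"loupe",z=z[2]-.023))
x,y=proj(im,[[.68,-.126,.06]])[0].astype(int);c=im["pixels"][y-75:y+75,x-100:x+100,::-1]; cv2.imwrite("pics/"+sys.argv[1],cv2.resize(c,None,fx=4,fy=4,interpolation=cv2.INTER_CUBIC))
E
python3 ls.py s9.png
```

```text
[ 0.68124591 -0.12593395  0.09130097] [ 0.01085441  0.91446903 -0.40353309  0.02810027] 0.039786150501407165
(array([ 0.6789, -0.1301]), 0.91) (array([ 0.6762, -0.1313]), 0.74)
```

View pics/s9.png

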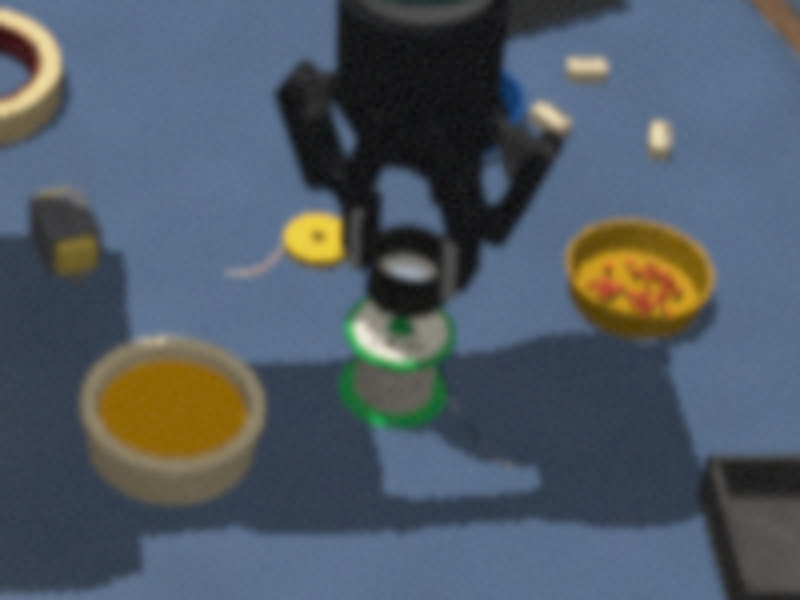

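The spool stands upright with its top at (401,332), and the loupe is directly above it, its bottom at about (402,300). The fit suggests shifting about 3 mm in +x and +y.

Emit:
play_rows:
  series:
    - {"dx": 2,"dy": 3,"dz": -12,"turn": 0,"fingers": 0.6}
    - {"dx": 0,"dy": 0,"dz": -6,"turn": 0,"fingers": 0.6}
    - {"dx": 0,"dy": 0,"dz": 0,"turn": 0,"fingers": 0.6}
    - {"dx": 0,"dy": 0,"dz": 0,"turn": 0,"fingers": 0.6}

```text
clock: 22.13
position: [0.6875, -0.1241, 0.0781]
ee_rot: [0.01, 0.914, -0.404, 0.034]
contact_force: [-1.2, 0.1, 0.8]
width: 0.04
```

```bash
python3 ls.py s10.png
```

```text
[ 0.68749085 -0.12405771  0.07809409] [ 0.00984416  0.91411998 -0.40390072  0.03394068] 0.0399904754595919
(array([ 0.6765, -0.1321]), 0.97) (array([ 0.5338, -0.0392]), 0.65)
```

Emit:
play_rows:
  series:
    - {"dx": -4,"dy": 0,"dz": -5,"turn": 0,"fingers": 0.6}
    - {"dx": 0,"dy": 0,"dz": -3,"turn": 0,"fingers": 0.6}
    - {"dx": 0,"dy": 0,"dz": 0,"turn": 0,"fingers": 0.6}

```text
clock: 22.53
position: [0.6835, -0.1241, 0.0703]
ee_rot: [0.01, 0.914, -0.404, 0.035]
contact_force: [-0.1, -0.9, -0.4]
width: 0.0397
```

```bash
python3 ls.py s10.png
```

```text
[ 0.68346799 -0.12413477  0.07032302] [ 0.00977009  0.91412216 -0.40383814  0.03464059] 0.03974075442826936
(array([ 0.6747, -0.1334]), 0.89) (array([ 0.6789, -0.1287]), 0.76)
```

View pics/s10.png

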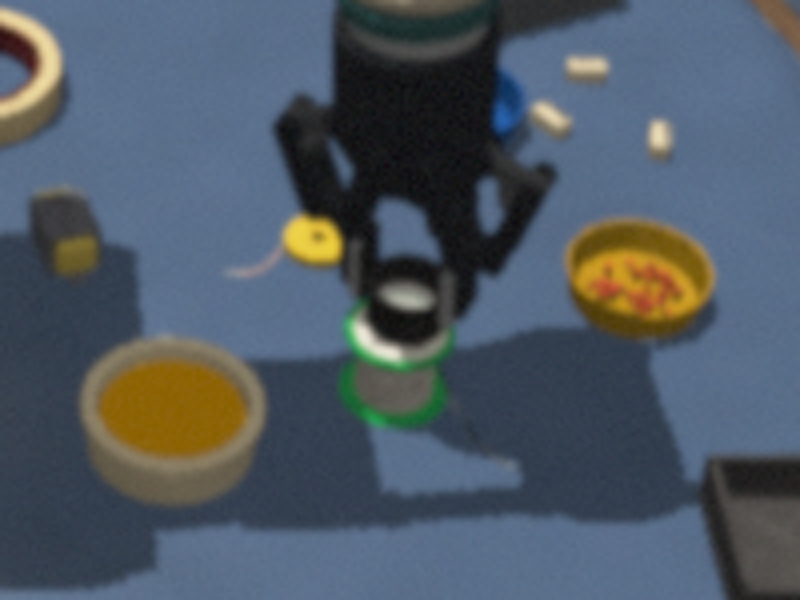

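The loupe, bottom at about (402,340), is just above the centre of the spool top at (401,332).

Emit:
play_rows:
  series:
    - {"dx": 0,"dy": 0,"dz": -2,"turn": 0,"fingers": 0.6}
    - {"dx": 0,"dy": 0,"dz": 0,"turn": 0,"fingers": 0.0}
    - {"dx": 0,"dy": 0,"dz": 0,"turn": 0,"fingers": -0.1}
    - {"dx": 0,"dy": 0,"dz": 0,"turn": 0,"fingers": -0.3}
    - {"dx": 0,"dy": 0,"dz": 0,"turn": 0,"fingers": -1}
    - {"dx": 0,"dy": 0,"dz": 0,"turn": 0,"fingers": -1}
    - {"dx": 0,"dy": 0,"dz": 15,"turn": 0,"fingers": -1}
    - {"dx": 0,"dy": 0,"dz": 30,"turn": 0,"fingers": -1}
    - {"dx": 0,"dy": 0,"dz": 35,"turn": 0,"fingers": -1}
    - {"dx": 0,"dy": 0,"dz": 0,"turn": 0,"fingers": -1}

```text
clock: 23.52
position: [0.6825, -0.1239, 0.1491]
ee_rot: [0.01, 0.914, -0.404, 0.032]
contact_force: [1.3, -0.9, 1.4]
width: 0.0851
```

Emit:
play_rows:
  series:
    - {"dx": -19,"dy": 30,"dz": 0,"turn": -0.033,"fingers": -1}
    - {"dx": -19,"dy": 30,"dz": 0,"turn": -0.033,"fingers": -1}
    - {"dx": -19,"dy": 30,"dz": 0,"turn": -0.033,"fingers": -1}
    - {"dx": -19,"dy": 30,"dz": 0,"turn": -0.033,"fingers": -1}
    - {"dx": -19,"dy": 30,"dz": 0,"turn": -0.033,"fingers": -1}
    - {"dx": -19,"dy": 30,"dz": 0,"turn": -0.033,"fingers": -1}
    - {"dx": -19,"dy": 30,"dz": 0,"turn": -0.033,"fingers": -1}
    - {"dx": -19,"dy": 30,"dz": 0,"turn": -0.033,"fingers": -1}
    - {"dx": -19,"dy": 30,"dz": 0,"turn": -0.033,"fingers": -1}
    - {"dx": -19,"dy": 30,"dz": 0,"turn": -0.033,"fingers": -1}
    - {"dx": -19,"dy": 30,"dz": 0,"turn": -0.033,"fingers": -1}
    - {"dx": -19,"dy": 30,"dz": 0,"turn": -0.033,"fingers": -1}
    - {"dx": -19,"dy": 30,"dz": 0,"turn": -0.033,"fingers": -1}
    - {"dx": -19,"dy": 30,"dz": 0,"turn": -0.033,"fingers": -1}
    - {"dx": -19,"dy": 30,"dz": 0,"turn": -0.033,"fingers": -1}
    - {"dx": 0,"dy": 0,"dz": 0,"turn": 0,"fingers": -1}
    - {"dx": 0,"dy": 0,"dz": 0,"turn": 0,"fingers": -1}
  squeeze: 40

```text
clock: 24.93
position: [0.3877, 0.3417, 0.1567]
ee_rot: [0.013, 0.777, -0.628, 0.039]
contact_force: [-0.7, -0.6, 0.8]
width: 0.0853
```

```bash
python3 - <<'E'
from h import *
for n in("top","side"):
    im=get_image(n)
    print(n,fit(im,"loupe",z=.045),fit(im,"spool_axis"))
    for r in masks_of(im,"driver")[:1]:
        ys,xs=np.nonzero(r["region"]); P=w(im,np.c_[xs,ys],.009)
        v=np.linalg.svd(P-P.mean(0),full_matrices=False)[2][0]; t=(P-P.mean(0))@v
        print(" driver ends",(P.mean(0)+v*t.min()).round(4),(P.mean(0)+v*t.max()).round(4),v.round(3))
s=get_state();print(s["position"],s["ee_rot"])
E
```

```text
top (array([ 0.6806, -0.1198]), 0.78) (array([ 0.6712, -0.1224]), 0.81)
 driver ends [0.3918 0.3325] [0.3475 0.3226] [-0.976 -0.218]
side (array([ 0.68  , -0.1302]), 0.93) (array([ 0.6761, -0.1326]), 0.91)
 driver ends [0.4258 0.3358] [0.3468 0.3155] [-0.968 -0.249]
[0.38918324 0.33940348 0.15651578] [ 0.01325538  0.77571325 -0.62972926  0.0391701 ]
```

Emit:
play_rows:
  series:
    - {"dx": 2,"dy": -9,"dz": -35,"turn": 0.02,"fingers": -1}
    - {"dx": 0,"dy": 0,"dz": -35,"turn": 0,"fingers": -1}
    - {"dx": 0,"dy": 0,"dz": -25,"turn": 0,"fingers": -1}
    - {"dx": 0,"dy": 0,"dz": 0,"turn": 0,"fingers": -1}
    - {"dx": 0,"dy": 0,"dz": 0,"turn": 0,"fingers": -1}

```text
clock: 25.75
position: [0.3959, 0.3288, 0.0616]
ee_rot: [0.009, 0.78, -0.624, 0.041]
contact_force: [-0.1, -0.4, 0.7]
width: 0.0858
```

```bash
python3 crop.py s11.png side .39 .33 .03
```

```text
[0.39565435 0.32862792 0.06174771] [ 0.00886303  0.78036356 -0.62394525  0.04057691] 0.08506999477262096 [-0.28529678  0.5592903  -0.15251836]
```

View pics/s11.png

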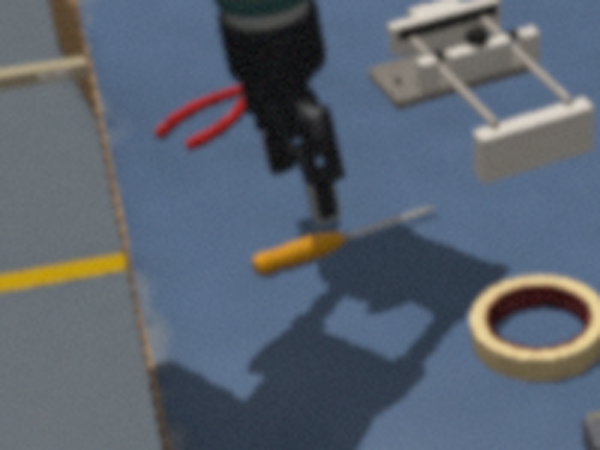

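The handle runs (255,265)–(345,238) and the fingers are just above its blade end, so I shift about 8 mm toward the handle end while descending.

Emit:
play_rows:
  series:
    - {"dx": -8,"dy": 1,"dz": -20,"turn": 0,"fingers": -1}
    - {"dx": 0,"dy": 0,"dz": -15,"turn": 0,"fingers": -1}
    - {"dx": 0,"dy": 0,"dz": -5,"turn": 0,"fingers": -1}
    - {"dx": 0,"dy": 0,"dz": 0,"turn": 0,"fingers": -1}
    - {"dx": 0,"dy": 0,"dz": 0,"turn": 0,"fingers": -1}

```text
clock: 26.22
position: [0.3938, 0.3331, 0.0285]
ee_rot: [0.002, 0.78, -0.625, 0.043]
contact_force: [-0.0, 0.2, -0.1]
width: 0.0852
```

Emit:
play_rows:
  series:
    - {"dx": -5,"dy": -3,"dz": -9,"turn": 0,"fingers": -1}
    - {"dx": 0,"dy": 0,"dz": -4,"turn": 0,"fingers": -1}
    - {"dx": 0,"dy": 0,"dz": 0,"turn": 0,"fingers": -1}

```text
clock: 26.47
position: [0.3923, 0.3323, 0.0194]
ee_rot: [-0.003, 0.779, -0.625, 0.044]
contact_force: [-0.4, -0.3, 0.2]
width: 0.0854
```

Emit:
play_rows:
  series:
    - {"dx": -1,"dy": -2,"dz": -5,"turn": 0,"fingers": -1}
    - {"dx": 0,"dy": 0,"dz": 0,"turn": 0,"fingers": -0.2}
    - {"dx": 0,"dy": 0,"dz": 0,"turn": 0,"fingers": 0.2}
    - {"dx": 0,"dy": 0,"dz": 0,"turn": 0,"fingers": 0.35}
    - {"dx": 0,"dy": 0,"dz": 0,"turn": 0,"fingers": 0.45}
    - {"dx": 0,"dy": 0,"dz": 0,"turn": 0,"fingers": 0.55}
    - {"dx": 0,"dy": 0,"dz": 0,"turn": 0,"fingers": 1}
    - {"dx": 0,"dy": 0,"dz": 0,"turn": 0,"fingers": 1}
    - {"dx": 0,"dy": 0,"dz": 0,"turn": 0,"fingers": 1}

```text
clock: 27.22
position: [0.3937, 0.3318, 0.0169]
ee_rot: [-0.006, 0.779, -0.625, 0.045]
contact_force: [1.2, 0.7, -0.2]
width: 0.0168
```

Emit:
play_rows:
  series:
    - {"dx": 0,"dy": 0,"dz": 15,"turn": 0,"fingers": 1}
    - {"dx": 0,"dy": 0,"dz": 25,"turn": 0,"fingers": 1}
    - {"dx": 0,"dy": 0,"dz": 25,"turn": 0,"fingers": 1}
    - {"dx": 0,"dy": 0,"dz": 0,"turn": 0,"fingers": 1}

```text
clock: 27.55
position: [0.3919, 0.3304, 0.0818]
ee_rot: [-0.002, 0.78, -0.625, 0.044]
contact_force: [1.0, -0.2, 0.6]
width: 0.0169
```

```bash
python3 crop.py s12.png side .39 .33 .06
```

```text
[0.39085025 0.32972326 0.08004006] [-0.00101675  0.77949708 -0.62488391  0.04362755] 0.01676472825723278 [-0.08545851  0.26736921 -1.00717498]
```

View pics/s12.png

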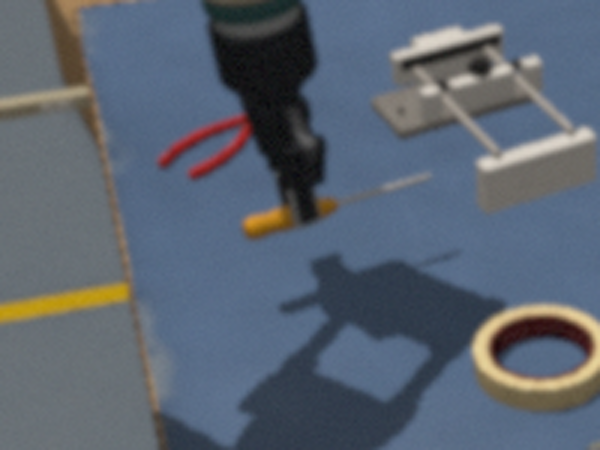

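Emit:
play_rows:
  series:
    - {"dx": 4,"dy": -16,"dz": 2,"turn": 0.112,"fingers": 1}
    - {"dx": 4,"dy": -16,"dz": 2,"turn": 0.112,"fingers": 1}
    - {"dx": 4,"dy": -16,"dz": 2,"turn": 0.112,"fingers": 1}
    - {"dx": 4,"dy": -16,"dz": 2,"turn": 0.112,"fingers": 1}
    - {"dx": 4,"dy": -16,"dz": 2,"turn": 0.112,"fingers": 1}
    - {"dx": 4,"dy": -16,"dz": 2,"turn": 0.112,"fingers": 1}
    - {"dx": 4,"dy": -16,"dz": 2,"turn": 0.112,"fingers": 1}
    - {"dx": 4,"dy": -16,"dz": 2,"turn": 0.112,"fingers": 1}
    - {"dx": 4,"dy": -16,"dz": 2,"turn": 0.112,"fingers": 1}
    - {"dx": 4,"dy": -16,"dz": 2,"turn": 0.112,"fingers": 1}
    - {"dx": 4,"dy": -16,"dz": 2,"turn": 0.112,"fingers": 1}
    - {"dx": 4,"dy": -16,"dz": 2,"turn": 0.112,"fingers": 1}
    - {"dx": 0,"dy": 0,"dz": 0,"turn": 0,"fingers": 1}
    - {"dx": 0,"dy": 0,"dz": 0,"turn": 0,"fingers": 1}

```text
clock: 28.77
position: [0.4291, 0.1268, 0.0897]
ee_rot: [-0.021, 0.999, 0.03, 0.023]
contact_force: [0.2, 0.0, -1.2]
width: 0.0168
```

```bash
cat > dr.py <<'E'
from h import *
s=get_state();z=s["position"];print(z,s["ee_rot"],s["width"])
zz=max(.009,z[2]-.017+.009) if s["width"]<.03 else .009
for n in("top","side"):
    im=get_image(n)
    for r in masks_of(im,"driver")[:1]:
        ys,xs=np.nonzero(r["region"]); P=w(im,np.c_[xs,ys],zz)
        v=np.linalg.svd(P-P.mean(0),full_matrices=False)[2][0]; t=(P-P.mean(0))@v
        a,b=(P.mean(0)+v*t.min()),(P.mean(0)+v*t.max())
        print(n,r["p"],"ends",a.round(4),b.round(4),"mid",((a+b)/2).round(4),"ang",np.degrees(np.arctan2(v[1],v[0])).round(1))
E
python3 dr.py
```

```text
[0.42910836 0.12680589 0.08970517] [-0.02149208  0.99903987  0.03017888  0.02338095] 0.016817507463424766
side 0.5 ends [0.4285 0.157 ] [0.4294 0.0703] mid [0.429  0.1137] ang -89.4
```

Emit:
play_rows:
  series:
    - {"dx": 9,"dy": 16,"dz": -25,"turn": -0.04,"fingers": 1}
    - {"dx": 0,"dy": 0,"dz": -25,"turn": 0,"fingers": 1}
    - {"dx": 0,"dy": 0,"dz": 0,"turn": 0,"fingers": 1}
    - {"dx": 0,"dy": 0,"dz": 0,"turn": 0,"fingers": 1}

```text
clock: 29.3
position: [0.4395, 0.1478, 0.0402]
ee_rot: [-0.022, 0.999, 0.012, 0.027]
contact_force: [0.3, 0.7, -0.8]
width: 0.0171
```

```bash
python3 dr.py
```

```text
[0.43949359 0.14784444 0.04019154] [-0.02158759  0.99933918  0.01167693  0.02681091] 0.01705887063546639
side 0.61 ends [0.4399 0.1786] [0.439  0.0931] mid [0.4394 0.1359] ang -90.6
```

Emit:
play_rows:
  series:
    - {"dx": -1,"dy": -5,"dz": -13,"turn": 0,"fingers": 1}
    - {"dx": 0,"dy": 0,"dz": -7,"turn": 0,"fingers": 1}
    - {"dx": 0,"dy": 0,"dz": -2,"turn": 0,"fingers": 1}
    - {"dx": 0,"dy": 0,"dz": 0,"turn": 0,"fingers": 1}

```text
clock: 29.83
position: [0.442, 0.1424, 0.0225]
ee_rot: [-0.022, 0.999, 0.011, 0.032]
contact_force: [0.2, -0.6, 0.2]
width: 0.0169
```

Emit:
play_rows:
  series:
    - {"dx": -2,"dy": 0,"dz": -4,"turn": 0,"fingers": 1}
    - {"dx": 0,"dy": 0,"dz": -1,"turn": 0,"fingers": 1}
    - {"dx": 0,"dy": 0,"dz": 0,"turn": 0,"fingers": 1}

```text
clock: 30.08
position: [0.4409, 0.1426, 0.0183]
ee_rot: [-0.023, 0.999, 0.011, 0.034]
contact_force: [0.3, -0.4, -1.2]
width: 0.0168
```

Release, lift, and retreat toward the robot for a clear look.

Emit:
play_rows:
  series:
    - {"dx": 0,"dy": 0,"dz": -1,"turn": 0,"fingers": 0.5}
    - {"dx": 0,"dy": 0,"dz": 0,"turn": 0,"fingers": 0.2}
    - {"dx": 0,"dy": 0,"dz": 0,"turn": 0,"fingers": -0.5}
    - {"dx": 0,"dy": 0,"dz": 0,"turn": 0,"fingers": -1}
    - {"dx": 0,"dy": 0,"dz": 0,"turn": 0,"fingers": -1}
    - {"dx": 0,"dy": 0,"dz": 20,"turn": 0,"fingers": -1}
    - {"dx": 0,"dy": 0,"dz": 35,"turn": 0,"fingers": -1}
    - {"dx": 0,"dy": 0,"dz": 35,"turn": 0,"fingers": -1}
    - {"dx": 0,"dy": 0,"dz": 35,"turn": 0,"fingers": -1}
    - {"dx": 0,"dy": 35,"dz": 15,"turn": 0,"fingers": -1}
    - {"dx": 0,"dy": 35,"dz": 15,"turn": 0,"fingers": -1}
    - {"dx": 0,"dy": 35,"dz": 10,"turn": 0,"fingers": -1}
    - {"dx": 0,"dy": 35,"dz": 10,"turn": 0,"fingers": -1}
    - {"dx": -10,"dy": 35,"dz": 0,"turn": 0,"fingers": -1}
    - {"dx": -10,"dy": 35,"dz": 0,"turn": 0,"fingers": -1}
    - {"dx": -10,"dy": 35,"dz": 0,"turn": 0,"fingers": -1}
    - {"dx": 0,"dy": 0,"dz": 0,"turn": 0,"fingers": -1}

```text
clock: 31.5
position: [0.4089, 0.3974, 0.205]
ee_rot: [-0.026, 0.999, 0.005, 0.037]
contact_force: [0.5, -0.6, 0.7]
width: 0.0856
```

```bash
python3 dr.py; python3 look.py; python3 - <<'E'
from h import *
for n,(a,b) in {"top":((100,330),(170,450)),"side":((150,400),(180,480))}.items():
    im=get_image(n); print(n,fit(im,"loupe",z=.045))
    cv2.imwrite("pics/f_%s.png"%n,cv2.resize(im["pixels"][a[0]:a[1],b[0]:b[1],::-1],None,fx=2.4,fy=2.4,interpolation=cv2.INTER_CUBIC))
E
```

```text
[0.40888051 0.39736816 0.20498373] [-0.02610566  0.99897439  0.00527527  0.03661734] 0.08564891427030524
top 0.5 ends [0.4383 0.1742] [0.4399 0.0966] mid [0.4391 0.1354] ang -88.8
side 0.54 ends [0.4386 0.2487] [0.4391 0.0846] mid [0.4389 0.1666] ang -89.8
top
 ('flux_cup', (array([ 0.5622, -0.1267]), 0.9))
 ('tape_roll', (array([0.5419, 0.1731]), 0.77))
 ('spool_axis', (array([ 0.5609, -0.1255]), 0.54))
 ('loupe', (array([ 0.6935, -0.1251]), 0.82))
 transformer (0.77, 272, array([0.5519, 0.024 ]), array([552.7,  23.5]), array([34.9, 56.6]), 0.6) (array([0.5527, 0.0239]), 0.77)
 driver ends [0.4381 0.1718] [0.4398 0.0966] ang -88.7 mean [0.439  0.1322]
 wick (0.71, 177, array([ 0.6834, -0.0116]), array([683. , -11.6]), array([36.5, 35.5]), 0.8)
side
 ('flux_cup', (array([ 0.5603, -0.126 ]), 0.74))
 ('tape_roll', (array([0.5413, 0.1669]), 0.62))
 ('spool_axis', (array([ 0.6769, -0.1322]), 0.73))
 ('loupe', (array([ 0.7042, -0.0871]), 0.8))
 transformer (0.62, 349, array([0.5514, 0.0144]), array([550.5,  12.6]), array([75.9, 34.3]), 72.9) (array([0.5529, 0.0196]), 0.62)
 driver ends [0.439 0.174] [0.4395 0.0864] ang -89.7 mean [0.4392 0.1285]
 wick (0.5, 150, array([ 0.6825, -0.0208]), array([682.7, -20.7]), array([31.8, 33.1]), 72.4)
top (array([ 0.6809, -0.1206]), 0.84)
side (array([ 0.6799, -0.1299]), 0.76)
```

View pics/f_top.png

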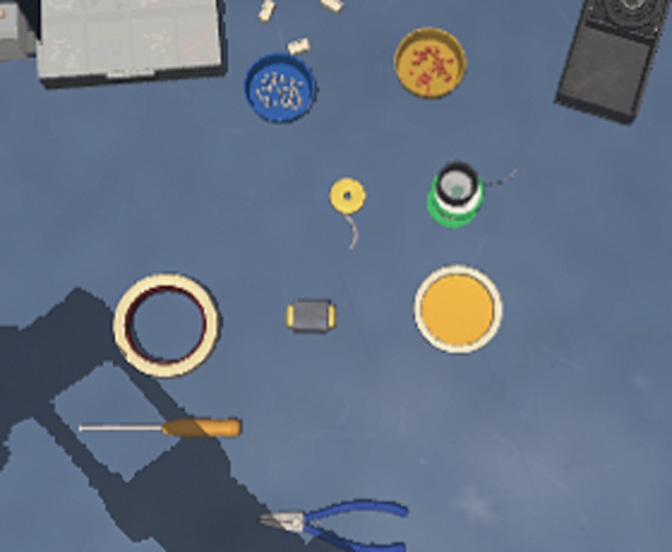

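View pics/f_side.png

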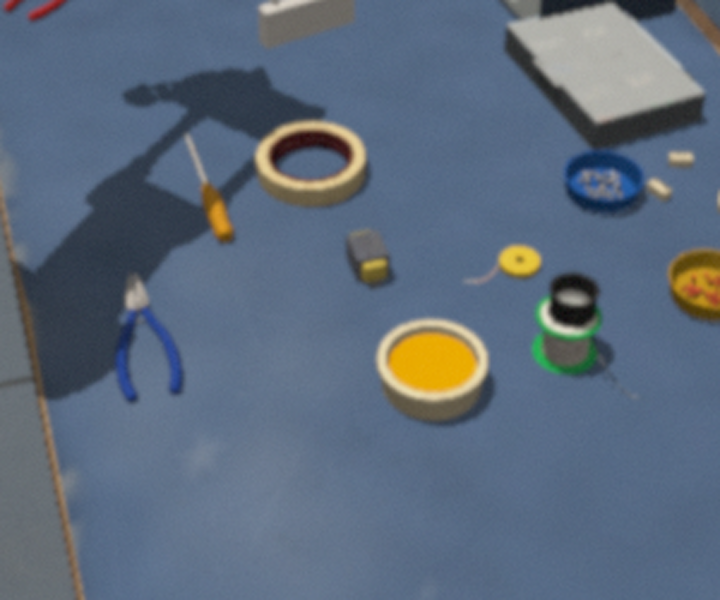

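Top view: transformer (311,316) is midway between the roll (166,325) and cup (458,308). The loupe sits on the spool (456,190) behind the cup, and the driver runs (80,428)–(241,428) in front of the roll. The side view agrees, with everything upright and the wick untouched at (519,260).

```bash
python3 -c "
from rig import *
print(sign_off())"
```

```text
the job is handed in; nothing more can be done
None
```

The soldering place is set out and the job is handed in, at about 32 s of the 106 s allowed. My last camera checks put everything within tolerance.

| Item | Measured | Target |
|---|---|---|
| Transformer position across the bench | about 147 mm from each centre | 132–168 mm |
| Transformer offset in x | within about 12 mm of cup and roll | 20 mm |
| Transformer angle | square to about 1° | 0.2 rad (about 11°) |
| Spool axis behind the cup | about 118 mm, about 2 mm sideways | 98.5–126.5 mm, 15 mm sideways |
| Loupe on the spool | centred within about 4 mm, upright | 10 mm |
| Driver in front of the roll | about 103 mm | 88.5–116.5 mm |
| Driver sideways offset | 0–5 mm | 15 mm |
| Driver angle | parallel within about 1° | 0.2 rad |

The wick did not measurably move. The gripper is open and well clear of everything.

- **Camera disagreement:** the two cameras differ by up to about 9 mm in y, most at the loupe. I compared positions within one camera's view or averaged the two.
- **Spool reading:** with the loupe on it, the top view's last spool result was a false hit on the cup, and side-view fits are distorted by the loupe. The spool figures above therefore come from the clear views before the loupe was added. The final pictures show it upright and in place.
- **Regrips:** the first grips on the transformer and spool were too high and shifted each piece by several millimetres, so I regripped both lower before lifting.

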